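# Scoop the clean teething beads into the bowl

## Robot

A 7-joint arm with a two-finger parallel gripper is mounted at the origin on the work surface. World frame = base frame: x ahead of the robot, y to its left, z up, the work surface at z = 0. Lengths are in m, angles in degrees, forces in N, time in s.
With the tool pointing down it reaches from about 0.425 to 0.875 m from the base axis. Payload 4.7 kg.
Tool frame: the origin (TCP) lies at the very end of the fingers, on their centre line; the grasp point (between the pads) lies 19 mm behind it (bot.pinch_z is the distance from the TCP to the grasp point, in m); z points along the fingers, y is the line along which they close (so a half turn about z gives the same grasp; the last joint's range is limited). The gripper opens to 85 mm and grips with 20 to 120 N. Pads are 22 mm wide; open, the fingers measure 114 mm over their backs; the gripper's body (76 mm by 85 mm) begins 54 mm behind the grasp point. The pads swing forward as they close: fully open they stand 13 mm farther back than shut.
Start: joints at [-74.364, 18.392, -4.016, 83.108, 1.295, 78.541, -3.26], TCP at [0.166, 0.628, 0.231] pointing down, gripper open.
Joint ranges: [-163.93, 163.93], [-17.29, 119.83], [-79.2, 71.16], [3.27, 140.29], [-89.18, 269.18], [5.43, 117.66], [-154.24, 154.24]. Speed limits (degrees/s): [147.25, 147.25, 180, 180, 180, 180, 180].

## Interface

Orientations are given as a 3x3 rotation matrix whose columns are the frame's x, y, z axes.
In Python, from plant import bot gives the robot as it stands.
- The arm moves only by the tool jog_arm, never from a script. Its argument "motion" is a list that holds one entry, the list of rows, each a list of 5 numbers: the shift along the tool's x, y, z normalised to -1 to 1, where 1 is 0.1 m, then the turn about the tool's z normalised to -1 to 1, where 1 is pi rad, then the closure, from 0 (fully open) to 1 (shut). In form: [[[tx, ty, tz, yaw, grip], ...]]. A call has 1 to 8 rows; each row is the pose to reach, as a shift and turn from the pose commanded when the call began, along the tool's axes at that moment, turning the shorter way round; what a row does not reach only later rows make up. A row lasts 1/12 s, in which the tool goes at most 41.7 mm and 7.16 degrees, less where a joint would pass 70% of its speed; a pose out of reach is approached as far as the arm can. A call with a number of a shift or a turn outside -1 to 1 is refused whole. A call with a gripper value outside its range is refused whole. The fingers move at their own pace and stop on an object; "squeeze" is the grip in N (left out, the last holds). Time passes only in rows, so rows that repeat a pose let the fingers close. It gives the time, the measured TCP pose, the force, the opening and the grip force at its end, in the units of the state.
- bot.get_obs(): the state, without advancing time (a new reading comes with each control period).
- bot.capture(name): name is "scene" or "top"; returns the picture (420x560x3 uint8, red, green, blue); there is no depth.
- bot.calibration(name): a dict with "vfov" (degrees; the focal length in pixels is half the picture's height over the tangent of half this angle, whatever the lens; pixels are square), "cx", "cy" (the principal point, pixels), "D" ([k1, k2, p1, p2, k3] as OpenCV has them; the pictures are not rectified), "world_from_camera" (4x4, takes a point from camera to world coordinates). Camera axes: x right, y up, looking along -z (the intrinsics and any distortion apply to the point x, -y, -z); pixel columns grow to the right and rows downward; lengths in m; the calibration is good to about 2 mm. A picture is of the moment at which its call begins. calibration takes no time and is no camera call.
- bot.finish_job(): hands the job in; it is judged then, once.
Trained networks look in the newest picture that a camera, given by its name, has taken for a name from the list of things; names that differ only in an ending like _2 or _b are one class to them, and where a whole thing is asked for, a point or a joint stands for the part that bears it (a point fixed in the world has none). Each returns a list of dicts, best first, with "conf" (0 to 1); they miss things now and then, are a little off and sometimes report something else, mostly with a low value. They report only what shows in the picture. A call takes as long as a camera call.
- bot.search_frame(camera, label): "rect" ([left, top, right, bottom] in pixels, round what is visible of it).
The state is a dict: "time": time; "joints": joint angles; "dq": joint speeds; "joint_torque": joint torques, N m; "ee_pos": TCP position; "tcp_rot": TCP orientation; "ft_force": force on the tool from outside, world axes, zero at the start; "torque": the same for the moment, N m; "grip_width": finger opening in m; "gripper_force": force on a finger pad.
Only numpy, scipy, OpenCV 4.12 (cv2) and the standard library are available. Lean on these libraries where they do the work, as an engineer would, in place of code of your own. Each camera call takes 0.05 s, during which the arm holds its last target. There are 200 camera calls.

## Task

The three wooden teething beads in the steel tray have just been sterilised, so do not touch them with the gripper: pick up the small scoop from its cork mat, scoop the beads out of the tray and tip them gently, from low over it, into the ceramic bowl, spilling none on the dresser. When all three are in the bowl, stand the scoop back upright on its cork mat and let go; leave the pacifiers and everything else on the dresser where they are, and the bowl standing in its place.

Things in the scene. Friction and masses are not known exactly. Their poses are not given: they have to be found in the camera images.
- tray: polished open steel tray, fixed, 196 x 181 mm over the rim, 34 mm high, walls and floor 3 mm thick; a 34 mm high divider along its x axis makes two bays with floors 180 mm (x) by 86 mm (y). The beads are in the -y bay, grouped toward its +x end; the pacifiers in the +y bay. Origin: centre of the underside; x along the bays, away from the robot
- bead_bay (a point): centre of the inner floor of the bay with the beads (3 mm above the dresser top); axes as the tray's, so the end walls meet the floor at x = +90 and -90 mm from here and lean outward by 8 degrees; the side walls are upright, at y = +43 and -43 mm
- bead0_center (a point): centre of one lacquered wooden teething bead, a stubby barrel 20 mm in diameter and 18 mm high rounded off toward both ends (17 mm across 3 mm from an end, end faces 8 mm across), 12 g; stands on an end at first. Beads roll once they lie on their side, and they slide or tumble on the smooth metal once it is tilted 25 to 35 degrees
- bead1_center (a point): centre of another, identical lacquered wooden teething bead, a stubby barrel 20 mm in diameter and 18 mm high rounded off toward both ends (17 mm across 3 mm from an end, end faces 8 mm across), 12 g; stands on an end at first
- bead2_center (a point): centre of another, identical lacquered wooden teething bead, a stubby barrel 20 mm in diameter and 18 mm high rounded off toward both ends (17 mm across 3 mm from an end, end faces 8 mm across), 12 g; stands on an end at first
- scoop: hand scoop, 120 g (+-20 %), standing flat on the cork mat. Flat aluminium pan 70 mm long (x), 76 mm wide (y), 2 mm thick; back wall 24 mm high at x = 0, side walls 22 mm high from there to x = 50 mm; front open; a raised white handle behind. Origin: underside of the pan, middle of its back edge; x points to the open front lip, z up
- scoop_grip (a point): where to grip the scoop's white handle bar, across its 16 mm width (along the scoop's y): at x = -34, y = 0, z = 62 mm of the scoop. The bar runs from x = -64 to 0 mm and from 51 to 73 mm above the underside, on a neck at the pan's back
- scoop_lip (a point): middle of the scoop's front lip, underside: at x = 70, y = 0, z = 0 mm of the scoop. The lip is 2 mm thick and slides under the rounded foot of a bead that is held against a wall
- mat: cork mat, fixed, 200 (x) x 140 (y) x 4 mm thick; origin: centre of the underside. The scoop stands on it at the start; it may be on the left or on the right of the tray
- bowl: white ceramic bowl, loose, 400 g, 130 mm across the rim and 48 mm high; origin: centre of the underside. It is on the other side of the tray from the mat
- bowl_rim (a point): centre of the bowl's mouth, 48 mm above its underside
- pacifier0: silicone pacifier, 42 mm wide and 36 mm high, teat up, in the tray's +y bay; origin: centre of the underside. Leave alone
- pacifier1: a second pacifier like it in the same bay. Leave alone
- bunny: white ceramic bunny figurine, 62 mm wide, 114 mm high, beyond the tray; origin: centre of the underside. Leave alone
- clip: grey plastic spring pacifier clip, 62 x 18 x 15 mm, beyond the tray; origin: centre of the underside. Leave alone
- baby_bottle: clear plastic bottle with a white cap, 56 mm across, 150 mm high; origin: centre of the underside. Leave alone
- cream_jar: white cream jar, 60 mm across, 45 mm high; origin: centre of the underside. Leave alone

How it is judged:
By the outcome, as a careful person would: the job done as asked, in the order asked, and still so for the second after the job is handed in, with the robot touching nothing.
It also fails if it takes over 64 s, if anything falls off the work surface, if the arm or the gripper's body presses on something with over 40 N, if the wrist force passes 120 N, or if a joint passes its speed limit or range.

## Working session

There is one attempt and no reset: what is moved stays moved. The work goes in short steps, Python scripts to look and compute and a tool call to move; the robot and the scene stay as the last step left them, time stands still between calls to the robot, and variables do not carry over. Pictures are saved under pics/ and viewed, at most 10 in all, crops included, and the job is handed in when it is done.

Besides the shell and the picture viewer there is one more tool, called after ">>>" in YAML: its name, and indented under it one key for each argument. jog_arm: Moves the arm, as the interface text tells. Its arguments: {"type":"object","properties":{"motion":{"type":"array"},"squeeze":{"type":"number"}},"required":["motion"]}

```bash
mkdir -p pics; cat > h.py <<'E'
import numpy as np, cv2
from plant import bot
def cam(n):
    c=bot.calibration(n); f=210/np.tan(np.radians(c["vfov"])/2)
    K=np.array([[f,0,c["cx"]],[0,f,c["cy"]],[0,0,1]]); return K,np.array(c["D"],float),np.array(c["world_from_camera"])
def ray(n,uv):
    K,D,T=cam(n); p=cv2.undistortPoints(np.array([[uv]],float),K,D)[0,0]
    d=T[:3,:3]@np.array([p[0],-p[1],-1]); return T[:3,3],d
def onz(n,uv,z):
    o,d=ray(n,uv); return o+d*(z-o[2])/d[2]
def tri(a,b):
    (o1,d1),(o2,d2)=ray("scene",a),ray("top",b)
    s=np.linalg.lstsq(np.c_[d1,-d2],o2-o1,rcond=None)[0]
    p,q=o1+s[0]*d1,o2+s[1]*d2; return (p+q)/2,np.linalg.norm(p-q)
def proj(n,P):
    K,D,T=cam(n); q=T[:3,:3].T@(np.array(P,float)-T[:3,3])
    return cv2.projectPoints((q*[1,-1,-1])[None],np.zeros(3),np.zeros(3),K,D)[0].ravel()
def snap(n,name): cv2.imwrite(f"pics/{name}.png",bot.capture(n)[:,:,::-1])
E
python3 - <<'E'
from h import *
np.set_printoptions(precision=4,suppress=True)
o=bot.get_obs(); print(o["tcp_rot"],o["ee_pos"],o["grip_width"],bot.pinch_z, [a for a in dir(bot) if a[0]!='_'])
for n in("scene","top"):
    snap(n,n+"0"); print(n,cam(n)[2])
    for l in("scoop","scoop_grip","scoop_lip","bead0_center","bowl","bowl_rim","tray","mat"):
        print(n,l,[(np.round(r["rect"],1).tolist(),round(r["conf"],2)) for r in bot.search_frame(n,l)[:4]])
a=cv2.imread("pics/scene0.png");b=cv2.imread("pics/top0.png")
E
```

```text
[[-0.9667  0.2559 -0.0004]
 [ 0.2559  0.9667 -0.0019]
 [-0.0001 -0.0019 -1.    ]] [0.1662 0.6278 0.2302] 0.08559098105900478 0.0187 ['PlanningError', 'calibration', 'capture', 'finish_job', 'get_obs', 'pinch_z', 'search_frame']
scene [[ 0.8525 -0.3413  0.3959  0.9693]
 [ 0.5227  0.564  -0.6393 -0.6094]
 [-0.0051  0.7519  0.6592  0.6911]
 [ 0.      0.      0.      1.    ]]
scene scoop [([139.1, 243.3, 201.5, 322.8], 0.81)]
scene scoop_grip [([139.5, 242.1, 201.0, 321.0], 0.72), ([274.0, 236.5, 280.8, 243.2], 0.67)]
scene scoop_lip [([135.6, 242.1, 199.9, 324.8], 0.98)]
scene bead0_center [([271.0, 235.8, 281.1, 244.6], 0.56), ([361.1, 153.5, 399.3, 202.2], 0.36)]
scene bowl [([294.2, 123.6, 345.4, 158.5], 0.84)]
scene bowl_rim []
scene tray [([205.2, 171.4, 323.3, 259.1], 0.59)]
scene mat [([96.0, 253.1, 225.5, 350.5], 0.92), ([132.8, 241.8, 198.9, 323.5], 0.61)]
top [[-0.0055  0.9921 -0.1253  0.5011]
 [-1.     -0.0058 -0.002   0.0103]
 [-0.0027  0.1253  0.9921  0.9092]
 [ 0.      0.      0.      1.    ]]
top scoop [([391.3, 225.2, 436.2, 295.8], 0.84)]
top scoop_grip [([389.2, 227.4, 431.8, 293.0], 0.73), ([248.7, 126.2, 282.2, 153.7], 0.22)]
top scoop_lip [([390.6, 223.7, 433.4, 292.0], 0.75)]
top bead0_center [([302.4, 201.5, 309.3, 212.1], 0.37)]
top bowl [([107.4, 214.9, 172.3, 280.5], 0.6)]
top bowl_rim [([110.4, 216.4, 171.5, 280.2], 0.71), ([296.3, 219.9, 300.4, 227.9], 0.69)]
top tray [([231.7, 188.2, 326.0, 286.5], 0.68)]
top mat [([375.3, 210.3, 450.3, 312.8], 0.92), ([389.2, 224.0, 438.8, 296.6], 0.72)]
```

View pics/scene0.png

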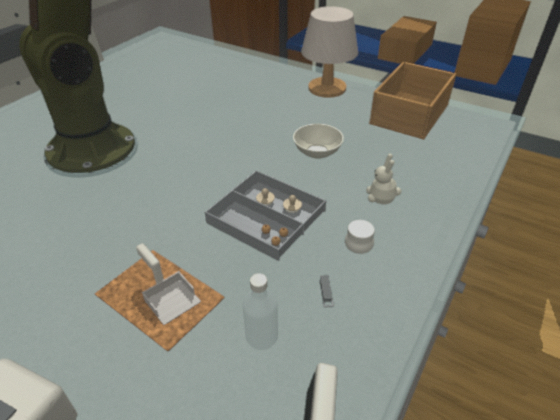

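View pics/top0.png

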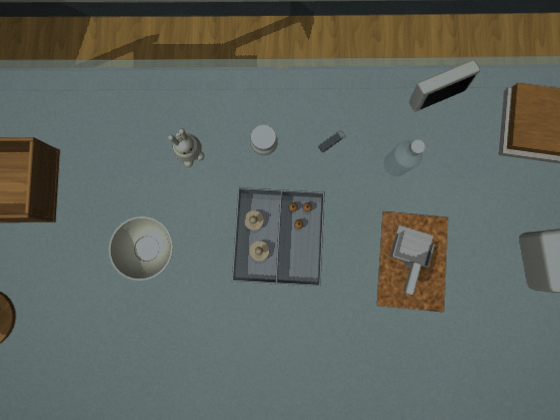

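```bash
python3 - <<'E'
from h import *
a=cv2.imread("pics/scene0.png");b=cv2.imread("pics/top0.png")
def crop(im,x0,y0,w,h,s): return cv2.resize(im[y0:y0+h,x0:x0+w],None,fx=s,fy=s,interpolation=cv2.INTER_CUBIC)
c=np.vstack([np.hstack([crop(b,225,180,110,114,3.5),crop(b,372,205,82,114,3.5)]) ])
d=np.hstack([crop(a,200,165,130,92,3.5),crop(a,94,236,100+34,92,2.6)[:0] if 0 else crop(a,130,238,75,92,3.5)])
W=max(c.shape[1],d.shape[1]); 
cv2.imwrite("pics/c0.png",cv2.resize(c,(c.shape[1],c.shape[0]))); cv2.imwrite("pics/c1.png",d); print(c.shape,d.shape)
E
```

```text
(399, 672, 3) (322, 717, 3)
```

View pics/c0.png

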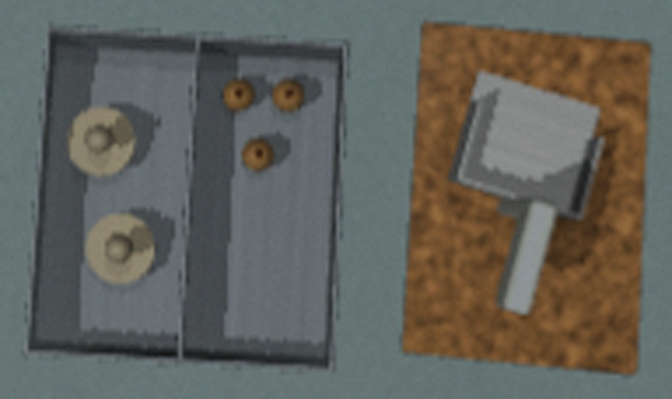

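View pics/c1.png

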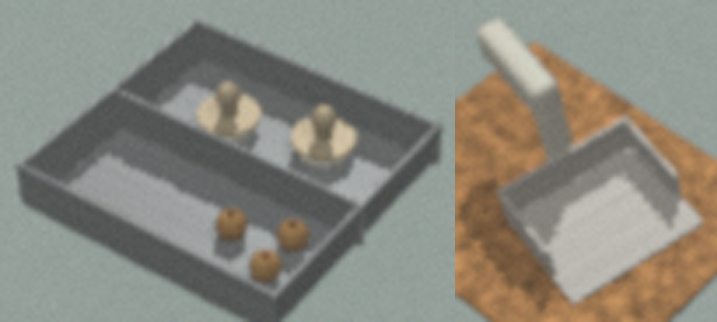

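```bash
python3 - <<'E'
from h import *
np.set_printoptions(precision=4,suppress=True)
TL=lambda u,v:(225+u/3.5-.36,180+v/3.5-.36)
TR=lambda u,v:(372+(u-385)/3.5-.36,205+v/3.5-.36)
SL=lambda u,v:(200+u/3.5-.36,165+v/3.5-.36)
SR=lambda u,v:(130+(u-455)/3.5-.36,238+v/3.5-.36)
P={"nearL":(SL(200,22),TL(28,352)),"farL":(SL(440,128),TL(50,28)),"farR":(SL(280,297),TL(345,42)),"nearR":(SL(18,168),TL(328,367)),
"beadFL":(SL(292,235),TL(238,95)),"beadFR":(SL(265,265),TL(288,95)),"beadN":(SL(231,224),TL(257,154)),
"hrear":(SR(493,32),TR(515,312)),"hfront":(SR(541,82),TR(540,203)),"lipR":(SR(577,300),TR(600,105)),"lipL":(SR(700,222),TR(478,72))}
R={}
for k,(s,t) in P.items(): R[k],e=tri(s,t); print(k,R[k],round(e,4))
for c in("bowl",): print(c,tri(((294.2+345.4)/2,(123.6+158.5)/2),((107.4+172.3)/2,(214.9+280.5)/2)), onz("top",(141,248.5),.048))
d=R["lipL"]-R["lipR"]; print("scoop yaw lip",np.degrees(np.arctan2(-d[0],d[1])),np.linalg.norm(d)); d=R["hfront"]-R["hrear"]; print("handle yaw",np.degrees(np.arctan2(d[1],d[0])),np.linalg.norm(d))
for a,b in(("nearL","farL"),("nearR","farR"),("nearR","nearL"),("farR","farL")):
    d=R[b]-R[a]; print(a,b,np.linalg.norm(d),np.degrees(np.arctan2(d[1],d[0])))
for n,(p,z) in {"lipR":(TR(600,105),.006),"lipL":(TR(478,72),.006)}.items(): print(n,onz("top",p,z))
for n,p in {"hrear":TR(515,312),"hfront":TR(540,203)}.items(): print(n,onz("top",p,.077))
E
```

```text
nearL [0.4577 0.1049 0.033 ] 0.0008
farL [0.6483 0.0926 0.0322] 0.0015
farR [ 0.6389 -0.0838  0.0332] 0.0007
nearR [ 0.4458 -0.0719  0.0308] 0.0049
beadFL [ 0.6091 -0.0206  0.0135] 0.0023
beadFR [ 0.6089 -0.051   0.0143] 0.0021
beadN [ 0.5729 -0.0319  0.0138] 0.0025
hrear [ 0.4322 -0.2413  0.0701] 0.0014
hfront [ 0.4893 -0.2578  0.0792] 0.0062
lipR [ 0.5488 -0.3171  0.0101] 0.0013
lipL [ 0.5689 -0.2462  0.0058] 0.003
bowl (array([0.5249, 0.2968, 0.0317]), np.float64(0.0006337000935570877)) [0.5226 0.2889 0.048 ]
scoop yaw lip -15.780734945546744 0.07385173818042058
handle yaw -16.094007417040547 0.06012111622763659
nearL farL 0.19091212932678672 -3.678377643156546
nearR farR 0.19347516596384243 -3.545124775822513
nearR nearL 0.17715423396966584 86.14394234564182
farR farL 0.17670334135804347 86.9698381103935
lipR [ 0.5495 -0.3182  0.006 ]
lipL [ 0.57   -0.2451  0.006 ]
hrear [ 0.4322 -0.2398  0.077 ]
hfront [ 0.4916 -0.2563  0.077 ]
```

```bash
python3 - <<'E'
from h import *
np.set_printoptions(precision=4,suppress=True)
print("lamp",onz("scene",(328,88),0),onz("top",(3,317),0.01),"box",onz("scene",(405,125),0),"bottle",onz("scene",(262,335),0),"bunny",onz("scene",(383,197),0))
R=bot.get_obs()["tcp_rot"]; p=bot.get_obs()["ee_pos"]
for w in [(.2,.53,.23),(.27,.44,.23),(.35,.36,.23),(.41,.27,.23),(.44,.18,.23),(.455,.085,.23),(.46,-.01,.23),(.46,-.105,.23),(.46,-.2,.22),(.459,-.25,.15)]:
    w=np.array(w); print(w,R.T@(w-p)*10); p=w
E
```

```text
lamp [0.3826 0.624  0.    ] [0.3849 0.5797 0.01  ] box [0.6714 0.5357 0.    ] bottle [ 0.7016 -0.2442 -0.    ] bunny [0.7392 0.2087 0.    ]
[0.2  0.53 0.23] [-0.5767 -0.865   0.0135]
[0.27 0.44 0.23] [-0.907  -0.6909 -0.0001]
[0.35 0.36 0.23] [-0.9781 -0.5686 -0.    ]
[0.41 0.27 0.23] [-0.8104 -0.7165 -0.0001]
[0.44 0.18 0.23] [-0.5203 -0.7932 -0.0001]
[0.455 0.085 0.23 ] [-0.3881 -0.88   -0.0001]
[ 0.46 -0.01  0.23] [-0.2915 -0.9056 -0.0001]
[ 0.46  -0.105  0.23 ] [-0.2431 -0.9184 -0.0001]
[ 0.46 -0.2   0.22] [-0.2431 -0.9184  0.0999]
[ 0.459 -0.25   0.15 ] [-0.1183 -0.486   0.6999]
```

>>> jog_arm:
  motion:
    - [[-0.58,-0.86,0,0,0],[-0.58,-0.86,0,0,0],[-0.58,-0.86,0,0,0],[-0.58,-0.86,0,0,0]]

```text
time: 1.23
ee_pos: [0.2041, 0.5262, 0.2318]
tcp_rot: [[-0.965, 0.262, 0.002], [0.262, 0.965, -0.002], [-0.002, -0.001, -1.0]]
ft_force: [0.7, -0.0, -0.3]
grip_width: 0.0854
gripper_force: 0.0
```

>>> jog_arm:
  motion:
    - [[-0.91,-0.69,0,0,0],[-0.91,-0.69,0,0,0],[-0.91,-0.69,0,0,0],[-0.91,-0.69,0,0,0]]

```text
time: 1.57
ee_pos: [0.2764, 0.4355, 0.2319]
tcp_rot: [[-0.964, 0.265, 0.003], [0.265, 0.964, -0.002], [-0.003, -0.001, -1.0]]
ft_force: [0.3, -0.7, 0.9]
grip_width: 0.0855
gripper_force: 0.0
```

>>> jog_arm:
  motion:
    - [[-0.98,-0.57,0,0,0],[-0.98,-0.57,0,0,0],[-0.98,-0.57,0,0,0],[-0.98,-0.57,0,0,0]]

```text
time: 1.9
ee_pos: [0.3565, 0.3554, 0.2319]
tcp_rot: [[-0.964, 0.266, 0.003], [0.266, 0.964, -0.001], [-0.003, -0.0, -1.0]]
ft_force: [-0.1, -1.0, -0.1]
grip_width: 0.0856
gripper_force: 0.0
```

>>> jog_arm:
  motion:
    - [[-0.81,-0.72,0,0,0],[-0.81,-0.72,0,0,0],[-0.81,-0.72,0,0,0],[-0.81,-0.72,0,0,0]]

```text
time: 2.23
ee_pos: [0.4146, 0.2651, 0.2319]
tcp_rot: [[-0.964, 0.265, 0.002], [0.265, 0.964, -0.001], [-0.003, -0.0, -1.0]]
ft_force: [-0.8, -0.5, -0.5]
grip_width: 0.0855
gripper_force: 0.0
```

>>> jog_arm:
  motion:
    - [[-0.52,-0.79,0,0,0],[-0.52,-0.79,0,0,0],[-0.52,-0.79,0,0,0],[-0.52,-0.79,0,0,0]]

```text
time: 2.57
ee_pos: [0.4423, 0.1775, 0.2318]
tcp_rot: [[-0.965, 0.262, 0.001], [0.262, 0.965, 0.0], [-0.001, 0.0, -1.0]]
ft_force: [-0.2, 1.2, -0.7]
grip_width: 0.0855
gripper_force: 0.0
```

>>> jog_arm:
  motion:
    - [[-0.39,-0.88,0,0,0],[-0.39,-0.88,0,0,0],[-0.39,-0.88,0,0,0],[-0.39,-0.88,0,0,0]]

```text
time: 2.9
ee_pos: [0.4568, 0.0832, 0.2318]
tcp_rot: [[-0.965, 0.26, 0.001], [0.26, 0.965, 0.0], [-0.001, 0.001, -1.0]]
ft_force: [-0.2, 0.9, 0.7]
grip_width: 0.0853
gripper_force: 0.0
```

>>> jog_arm:
  motion:
    - [[-0.26,-0.99,0,0.005,0],[-0.26,-0.99,0,0.005,0],[-0.26,-0.99,0,0.005,0],[-0.26,-0.99,0,0.005,0]]

```text
time: 3.23
ee_pos: [0.4563, -0.0194, 0.2319]
tcp_rot: [[-0.961, 0.275, 0.001], [0.275, 0.961, -0.0], [-0.001, 0.0, -1.0]]
ft_force: [-0.2, -0.5, 0.2]
grip_width: 0.0852
gripper_force: 0.0
```

>>> jog_arm:
  motion:
    - [[-0.26,-0.99,0.1,0,0],[-0.26,-0.99,0.1,0,0],[-0.26,-0.99,0.1,0,0],[-0.26,-0.99,0.1,0,0]]

```text
time: 3.57
ee_pos: [0.4544, -0.1216, 0.2214]
tcp_rot: [[-0.961, 0.275, 0.001], [0.275, 0.961, -0.001], [-0.001, -0.001, -1.0]]
ft_force: [0.0, 0.0, 0.3]
grip_width: 0.0854
gripper_force: 0.0
```

>>> jog_arm:
  motion:
    - [[-0.26,-0.99,0.8,0,0],[-0.26,-0.99,0.8,0,0],[-0.26,-0.99,0.8,0,0],[-0.26,-0.99,0.8,0,0],[-0.26,-0.99,0.8,0,0],[-0.26,-0.99,0.8,0,0]]

```text
time: 4.07
ee_pos: [0.4537, -0.219, 0.1412]
tcp_rot: [[-0.963, 0.268, -0.0], [0.268, 0.963, 0.001], [0.001, 0.001, -1.0]]
ft_force: [1.5, 0.2, 0.2]
grip_width: 0.0854
gripper_force: 0.0
```

```bash
python3 - <<'E'
from h import *
o=bot.get_obs();print(o["ee_pos"],o["joints"]); R=o["tcp_rot"]
for g in [(.449,-.247,.049)]: print(R.T@(np.array(g)-o["ee_pos"])*10, np.degrees(np.arctan2(R[0,1],R[1,1])))
a=bot.capture("scene")[:,:,::-1]; b=bot.capture("top")[:,:,::-1]
c=lambda im,x,y,w,h:cv2.resize(im[y:y+h,x:x+w],None,fx=3.5,fy=3.5,interpolation=cv2.INTER_CUBIC)
cv2.imwrite("pics/g.png",np.hstack([c(a,95,210,120,120),c(b,365,205,90,120)]))
E
```

```text
[ 0.45370176 -0.21897642  0.14120838] [-23.73999875   4.98185754  49.10548472 111.57533158  -4.18136095
  65.26009959 101.45084195]
[-0.03048973 -0.28321983  0.92186666] 15.562643086203513
```

View pics/g.png

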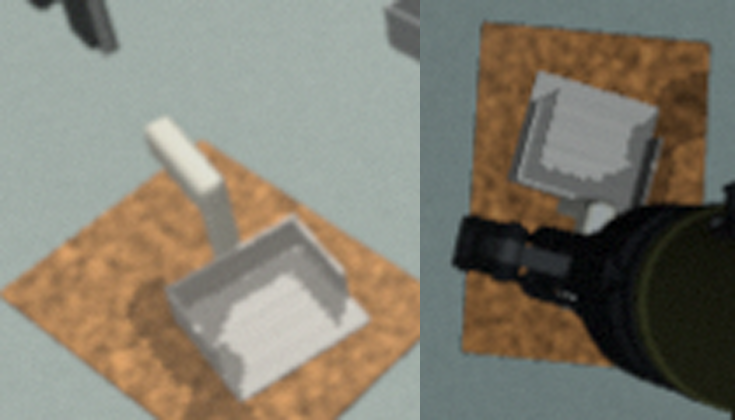

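>>> jog_arm:
  motion:
    - [[-0.03,-0.28,0.2,0.002,0],[-0.03,-0.28,0.55,0.002,0],[-0.03,-0.28,0.92,0.002,0],[-0.03,-0.28,0.92,0.002,0],[-0.03,-0.28,0.92,0.002,0]]

```text
time: 4.58
ee_pos: [0.4473, -0.2477, 0.049]
tcp_rot: [[-0.961, 0.275, -0.003], [0.275, 0.961, 0.001], [0.003, 0.0, -1.0]]
ft_force: [0.4, 0.3, -0.0]
grip_width: 0.0855
gripper_force: 0.0
```

>>> jog_arm:
  motion:
    - [[0,0,0,0,0.4],[0,0,0,0,0.6],[0,0,0,0,0.8],[0,0,0,0,1],[0,0,0,0,1],[0,0,0,0,1],[0,0,0,0,1]]
  squeeze: 60

```text
time: 5.17
ee_pos: [0.4481, -0.2496, 0.0501]
tcp_rot: [[-0.961, 0.277, 0.001], [0.277, 0.961, 0.0], [-0.001, 0.001, -1.0]]
ft_force: [-0.4, 2.1, 6.0]
grip_width: 0.015
gripper_force: 60.3
```

```bash
python3 - <<'E'
from h import *
o=bot.get_obs();print(o["ee_pos"],o["grip_width"],o["gripper_force"],o["ft_force"],o["torque"])
a=bot.capture("scene")[:,:,::-1]; b=bot.capture("top")[:,:,::-1]
c=lambda im,x,y,w,h:cv2.resize(im[y:y+h,x:x+w],None,fx=3.5,fy=3.5,interpolation=cv2.INTER_CUBIC)
cv2.imwrite("pics/g2.png",np.hstack([c(a,95,210,120,120),c(b,365,205,90,120)]))
E
```

```text
[ 0.44806728 -0.24960926  0.05009128] 0.015041035600862288 60.29547929763794 [-0.38664029  2.07192735  5.95388344] [0.22893831 0.09036215 0.01390586]
```

View pics/g2.png

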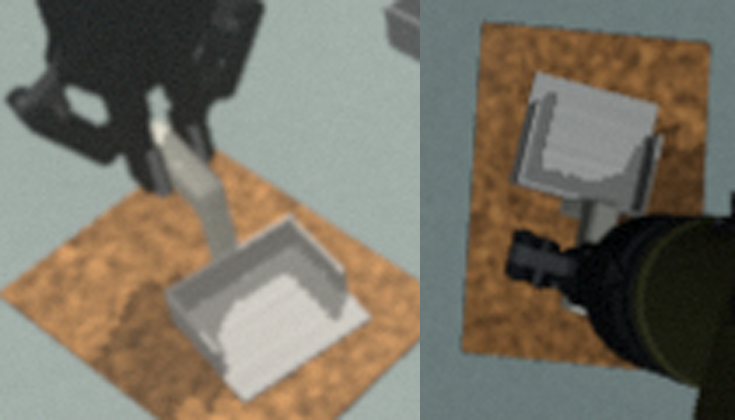

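>>> jog_arm:
  motion:
    - [[0,0,-0.2,0,1],[0,0,-0.4,0,1],[0,0,-0.6,0,1],[0,0,-0.6,0,1],[0,0,-0.6,0,1]]
  squeeze: 60

```text
time: 5.68
ee_pos: [0.448, -0.2497, 0.1097]
tcp_rot: [[-0.961, 0.277, 0.002], [0.277, 0.961, 0.0], [-0.002, 0.001, -1.0]]
ft_force: [0.2, -0.2, -1.0]
grip_width: 0.0146
gripper_force: 59.3
```

```bash
cat > st.py <<'E'
from h import *
import sys
np.set_printoptions(precision=4,suppress=True)
o=bot.get_obs();print(o["time"],o["ee_pos"],o["grip_width"],o["gripper_force"],o["ft_force"],o["torque"])
for n in sys.argv[1:]:
    snap(n,f"{n}_{o['time']:.2f}"); print(n,[(np.round(r["rect"],1).tolist(),round(r["conf"],2)) for r in bot.search_frame(n,"scoop_lip")[:2]])
E
python3 st.py scene
```

```text
5.6833 [ 0.448  -0.2497  0.1097] 0.014594829532969334 59.27904725074768 [ 0.2043 -0.1801 -1.0254] [-0.0322  0.0539  0.0517]
scene [([129.0, 221.1, 196.3, 301.7], 0.76), ([343.6, 220.5, 376.8, 254.0], 0.49)]
```

>>> jog_arm:
  motion:
    - [[0,0,0,0,1],[0,0,0,0,1],[0,0,0,0,1],[0,0,0,0,1]]
  squeeze: 20

```text
time: 6.12
ee_pos: [0.4471, -0.2496, 0.1088]
tcp_rot: [[-0.961, 0.277, -0.001], [0.277, 0.961, 0.0], [0.001, -0.0, -1.0]]
ft_force: [-0.5, -0.1, -2.1]
grip_width: 0.0151
gripper_force: 59.3
```

```bash
python3 st.py scene
```

```text
6.1167 [ 0.4471 -0.2496  0.1088] 0.015083708796982351 59.28408622741699 [-0.4637 -0.0647 -2.0932] [0.0686 0.0696 0.0126]
scene [([271.5, 238.0, 282.4, 247.6], 0.73), ([130.5, 221.2, 196.0, 302.8], 0.65)]
```

>>> jog_arm:
  motion:
    - [[0,0,0,0,0.9],[0,0,0,0,0.9],[0,0,0,0,0.9],[0,0,0,0,0.9]]
  squeeze: 20

```text
time: 6.55
ee_pos: [0.4475, -0.2496, 0.1093]
tcp_rot: [[-0.961, 0.277, 0.0], [0.277, 0.961, 0.0], [-0.0, 0.0, -1.0]]
ft_force: [0.9, -0.5, -1.3]
grip_width: 0.0149
gripper_force: 59.3
```

```bash
python3 st.py scene
```

```text
6.55 [ 0.4475 -0.2496  0.1093] 0.01489393426580968 59.283742904663086 [ 0.8632 -0.4556 -1.3123] [0.0267 0.0668 0.0592]
scene [([132.4, 220.4, 197.3, 301.7], 0.89)]
```

>>> jog_arm:
  motion:
    - [[0,0,0.3,0,0.9],[0,0,0.55,0,0.9],[0,0,0.59,0,0.9],[0,0,0.59,0,0.6],[0,0,0.59,0,0.6],[0,0,0.59,0,0.6]]

```text
time: 7.15
ee_pos: [0.4481, -0.25, 0.0511]
tcp_rot: [[-0.961, 0.277, 0.001], [0.277, 0.961, -0.0], [-0.001, -0.0, -1.0]]
ft_force: [0.8, -0.4, -0.5]
grip_width: 0.0343
gripper_force: 0.0
```

>>> jog_arm:
  motion:
    - [[0,0,0,0,1],[0,0,0,0,1],[0,0,0,0,1],[0,0,0,0,1],[0,0,-0.25,0,1],[0,0,-0.6,0,1],[0,0,-0.6,0,1],[0,0,-0.6,0,1]]
  squeeze: 20

```text
time: 7.82
ee_pos: [0.4487, -0.25, 0.1117]
tcp_rot: [[-0.961, 0.277, 0.004], [0.277, 0.961, -0.0], [-0.004, 0.001, -1.0]]
ft_force: [-0.9, -0.2, -1.4]
grip_width: 0.0161
gripper_force: 26.5
```

```bash
python3 st.py scene
```

```text
7.8167 [ 0.4487 -0.25    0.1117] 0.01606141334169997 26.540411710739136 [-0.9168 -0.2265 -1.3641] [ 0.0721  0.0936 -0.0221]
scene [([132.1, 217.8, 195.5, 301.8], 0.86), ([202.9, 168.6, 323.2, 261.4], 0.42)]
```

>>> jog_arm:
  motion:
    - [[0,0,0.2,0,1],[0,0,0.4,0,0.84],[0,0,0.4,0,0.84],[0,0,0.4,0,0.84]]

```text
time: 8.25
ee_pos: [0.4455, -0.2491, 0.0685]
tcp_rot: [[-0.961, 0.278, -0.005], [0.278, 0.961, 0.001], [0.005, -0.001, -1.0]]
ft_force: [0.3, 0.5, -0.7]
grip_width: 0.0157
gripper_force: 26.5
```

>>> jog_arm:
  motion:
    - [[0,0,0,0,0.83],[0,0,0,0,0.83]]

```text
time: 8.42
ee_pos: [0.4479, -0.25, 0.071]
tcp_rot: [[-0.961, 0.277, 0.001], [0.277, 0.961, -0.0], [-0.001, -0.0, -1.0]]
ft_force: [0.2, 0.5, -2.0]
grip_width: 0.0154
gripper_force: 26.5
```

>>> jog_arm:
  motion:
    - [[0,0,0,0,0.82],[0,0,0,0,0.82]]

```text
time: 8.58
ee_pos: [0.448, -0.2498, 0.071]
tcp_rot: [[-0.961, 0.277, 0.001], [0.277, 0.961, -0.0], [-0.001, 0.0, -1.0]]
ft_force: [-0.7, 1.0, -2.1]
grip_width: 0.0157
gripper_force: 26.5
```

```bash
python3 st.py scene
```

```text
8.5833 [ 0.448  -0.2498  0.071 ] 0.01570034810880799 26.533816158771515 [-0.6735  1.0272 -2.064 ] [0.0042 0.1058 0.0261]
scene [([136.1, 236.1, 199.5, 317.0], 0.85)]
```

>>> jog_arm:
  motion:
    - [[0,0,0,0,0.81],[0,0,0,0,0.81]]

```text
time: 8.85
ee_pos: [0.4479, -0.2498, 0.0707]
tcp_rot: [[-0.961, 0.277, 0.001], [0.277, 0.961, -0.0], [-0.001, 0.0, -1.0]]
ft_force: [0.3, 0.3, -0.1]
grip_width: 0.0163
gripper_force: 0.0
```

>>> jog_arm:
  motion:
    - [[0,0,0,0,0.8],[0,0,0,0,0.8]]

```text
time: 9.02
ee_pos: [0.4477, -0.2497, 0.0705]
tcp_rot: [[-0.961, 0.277, 0.001], [0.277, 0.961, -0.0], [-0.001, 0.0, -1.0]]
ft_force: [0.1, 0.4, -0.6]
grip_width: 0.0173
gripper_force: 0.0
```

```bash
python3 st.py scene
```

```text
9.0167 [ 0.4477 -0.2497  0.0705] 0.017320127424254456 0.0 [ 0.0955  0.3808 -0.6354] [-0.0461  0.0056 -0.014 ]
scene [([138.6, 243.7, 201.5, 323.3], 0.65)]
```

>>> jog_arm:
  motion:
    - [[0,0,0,0,0.5],[0,0,0,0,0.3],[0,0,-0.25,0,0.3],[-0.1,0,-0.5,0.04,0.3],[-0.1,0,-0.5,0.08,0.3],[-0.1,0,-0.5,0.12,0.3],[-0.1,0,-0.5,0.16,0.3],[-0.1,0,-0.5,0.19,0.3]]

```text
time: 9.78
ee_pos: [0.4572, -0.2524, 0.1205]
tcp_rot: [[-0.634, 0.773, 0.0], [0.773, 0.634, 0.0], [-0.0, 0.0, -1.0]]
ft_force: [-1.2, 0.6, -0.4]
grip_width: 0.0596
gripper_force: 0.0
```

>>> jog_arm:
  motion:
    - [[0,0,0,0.3,0.3],[0,0,0,0.3,0.3],[0,0,0,0.3,0.3],[0,0,0,0.3,0.3],[0,0,0,0.3,0.3],[0,0,0,0.3,0.3],[0,0,0,0.3,0.3],[0,0,0,0.3,0.3]]

```text
time: 10.45
ee_pos: [0.4571, -0.2524, 0.1203]
tcp_rot: [[0.252, 0.968, -0.0], [0.968, -0.252, -0.0], [-0.0, -0.0, -1.0]]
ft_force: [-0.4, 0.5, -0.2]
grip_width: 0.0599
gripper_force: 0.0
```

>>> jog_arm:
  motion:
    - [[0,0,0,0.3,0.3],[0,0,0,0.3,0.3],[0,0,0,0.3,0.3],[0,0,0,0.3,0.3],[0,0,0,0.3,0.3],[0,0,0,0.3,0.3],[0,0,0,0.3,0.3],[0,0,0,0.3,0.3]]

```text
time: 11.12
ee_pos: [0.4571, -0.2524, 0.1203]
tcp_rot: [[0.931, 0.365, 0.0], [0.365, -0.931, 0.0], [0.0, -0.0, -1.0]]
ft_force: [-0.5, -0.2, 0.5]
grip_width: 0.0598
gripper_force: 0.0
```

>>> jog_arm:
  motion:
    - [[0,0,0,0.21,0.3],[0,0,0,0.21,0.3],[0,0,0,0.21,0.3],[0,0,0,0.21,0.3],[0,0,0,0.21,0.3],[0,0,0,0.21,0.3]]

```text
time: 11.62
ee_pos: [0.4571, -0.2523, 0.1203]
tcp_rot: [[0.959, -0.282, 0.0], [-0.282, -0.959, 0.0], [-0.0, -0.0, -1.0]]
ft_force: [0.1, -0.0, -0.4]
grip_width: 0.0601
gripper_force: 0.0
```

```bash
python3 - <<'E'
from h import *
o=bot.get_obs();print(o["time"],o["ee_pos"],o["joints"],o["grip_width"]); R=o["tcp_rot"]; print(R)
E
```

```text
11.6167 [ 0.45709    -0.25234645  0.12026755] [-35.25289981  16.28441583  69.99429167 110.82882987 -16.9837664
  64.4755351  -64.927529  ] 0.060099908356898164
[[ 9.59307447e-01 -2.82363635e-01  2.49904597e-06]
 [-2.82363633e-01 -9.59307438e-01  1.31525740e-04]
 [-3.47407328e-05 -1.26879262e-04 -9.99999991e-01]]
```

>>> jog_arm:
  motion:
    - [[0,0,0.35,0,0.3],[0,0,0.7,0,0.3],[0,0,0.7,0,0.6],[0,0,0.7,0,0.8],[0,0,0.7,0,1],[0,0,0.7,0,1],[0,0,0.7,0,1],[0,0,0.7,0,1]]
  squeeze: 80

```text
time: 12.28
ee_pos: [0.4583, -0.2533, 0.0523]
tcp_rot: [[0.961, -0.277, 0.003], [-0.277, -0.961, -0.001], [0.003, -0.0, -1.0]]
ft_force: [-1.4, -0.0, 6.9]
grip_width: 0.0145
gripper_force: 78.7
```

>>> jog_arm:
  motion:
    - [[0,0,-0.2,0,1],[0,0,-0.5,0,1],[0,0,-0.7,0,1],[-0.1,-0.3,-0.75,0,1],[-0.24,-0.7,-0.75,0,1],[-0.24,-0.7,-0.75,0,1]]

```text
time: 12.78
ee_pos: [0.4551, -0.1681, 0.1256]
tcp_rot: [[0.964, -0.266, 0.002], [-0.266, -0.964, 0.01], [-0.001, -0.01, -1.0]]
ft_force: [0.5, 1.8, -2.7]
grip_width: 0.0145
gripper_force: 78.7
```

>>> jog_arm:
  motion:
    - [[-0.24,-0.7,0,0,1],[-0.24,-0.7,0,0,1],[-0.24,-0.7,0,0,1]]

```text
time: 13.03
ee_pos: [0.4496, -0.0971, 0.1252]
tcp_rot: [[0.963, -0.268, -0.0], [-0.268, -0.963, 0.007], [-0.002, -0.006, -1.0]]
ft_force: [-0.2, 0.7, -2.2]
grip_width: 0.0143
gripper_force: 79.1
```

>>> jog_arm:
  motion:
    - [[-0.24,-0.71,0.2,-0.036,1],[-0.24,-0.71,0.2,-0.072,1],[-0.24,-0.71,0.2,-0.072,1],[-0.24,-0.71,0.2,-0.072,1]]

```text
time: 13.37
ee_pos: [0.4459, -0.0278, 0.1051]
tcp_rot: [[0.999, -0.05, -0.001], [-0.05, -0.999, 0.001], [-0.001, -0.001, -1.0]]
ft_force: [-0.2, -0.5, -1.3]
grip_width: 0.0143
gripper_force: 79.2
```

```bash
python3 - <<'E'
from h import *
np.set_printoptions(precision=4,suppress=True)
o=bot.get_obs();print(o["time"],o["ee_pos"],o["joints"],o["tcp_rot"][:,0],o["grip_width"],o["gripper_force"])
a=bot.capture("scene")[:,:,::-1]; b=bot.capture("top")[:,:,::-1]
c=lambda im,x,y,w,h:cv2.resize(im[y:y+h,x:x+w],None,fx=3.5,fy=3.5,interpolation=cv2.INTER_CUBIC)
cv2.imwrite("pics/h1.png",np.hstack([c(a,200,130,130,140),c(b,230,165,95,140)]))
E
```

```text
13.3667 [ 0.4459 -0.0278  0.1051] [-60.6383  -3.7072  60.3462 121.1406   3.629   60.7938 -94.9953] [ 0.9987 -0.0502 -0.0009] 0.014303780194894243 79.20934438705444
```

View pics/h1.png

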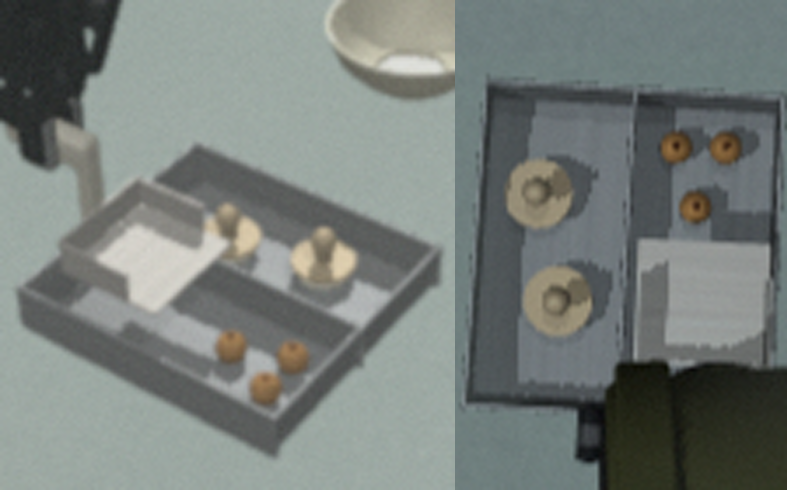

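```bash
python3 - <<'E'
from h import *
np.set_printoptions(precision=4,suppress=True)
f=lambda u,v:(230+(u-455)/3.5-.36,165+v/3.5-.36)
s=lambda u,v:(200+u/3.5-.36,130+v/3.5-.36)
for n,sc,t in(("L",(230,240),(638,240)),("R",(150,310),(771,240))): print(n,onz("top",f(*t),.061),tri(s(*sc),f(*t)))
# tray inner edges, rim top at z=.034
for k,t in {"divFar":(635,93),"divNear":(622,398),"wallFar":(783,98)}.items(): print(k,onz("top",f(*t),.034))
E
```

```text
L [0.551  0.0036 0.061 ] (array([0.5504, 0.0032, 0.0627]), np.float64(0.0013646104910673277))
R [ 0.5506 -0.0725  0.061 ] (array([ 0.5483, -0.0737,  0.0652]), np.float64(0.005271990258344167))
divFar [0.6405 0.0046 0.034 ]
divNear [0.4607 0.0133 0.034 ]
wallFar [ 0.637  -0.0838  0.034 ]
```

>>> jog_arm:
  motion:
    - [[0,0,0.25,0.002,1],[0,0,0.45,0.002,1],[0,0,0.54,0.002,1],[0,0,0.57,0.002,1],[0,0,0.57,0.002,1]]

```text
time: 13.88
ee_pos: [0.4479, -0.0316, 0.0497]
tcp_rot: [[0.998, -0.064, 0.001], [-0.064, -0.998, -0.001], [0.001, 0.0, -1.0]]
ft_force: [-1.5, 0.2, 4.1]
grip_width: 0.0145
gripper_force: 81.5
```

>>> jog_arm:
  motion:
    - [[0.05,0,0,0,1],[0.12,0,0,0,1],[0.19,0,0,0,1],[0.26,0,0,0,1],[0.33,0,0,0,1],[0.4,0,0,0,1],[0.47,0,0,0,1],[0.54,0.005,0,0,1]]

```text
time: 14.55
ee_pos: [0.5018, -0.0352, 0.0497]
tcp_rot: [[0.998, -0.063, 0.002], [-0.063, -0.998, -0.0], [0.002, -0.0, -1.0]]
ft_force: [-2.0, -0.3, 6.7]
grip_width: 0.0153
gripper_force: 81.7
```

```bash
python3 - <<'E'
from h import *
np.set_printoptions(precision=4,suppress=True)
o=bot.get_obs();print(o["time"],o["ee_pos"],o["tcp_rot"][:,0],o["ft_force"])
b=bot.capture("top")[:,:,::-1]; cv2.imwrite("pics/p1.png",b)
h=cv2.cvtColor(b,cv2.COLOR_BGR2HSV); m=((h[:,:,0]<20)&(h[:,:,1]>110)&(h[:,:,2]>50)).astype(np.uint8); m[:, :230]=0;m[:,330:]=0;m[:185]=0;m[290:]=0
n,_,st,ce=cv2.connectedComponentsWithStats(m)
for i in range(1,n):
    if st[i,4]>5: print(st[i,4],ce[i],onz("top",ce[i],.014))
E
```

```text
14.55 [ 0.5018 -0.0352  0.0497] [ 0.998  -0.0634  0.0018] [-1.9973 -0.278   6.7055]
164 [299.872  203.6951] [ 0.6165 -0.0355  0.014 ]
```

>>> jog_arm:
  motion:
    - [[0.02,-0.015,0,0,1],[0.06,-0.03,0,0,1],[0.1,-0.03,0,0,1],[0.14,-0.03,0,0,1],[0.18,-0.03,0,0,1],[0.22,-0.03,0,0,1],[0.25,-0.03,0,0,1]]

```text
time: 15.18
ee_pos: [0.5263, -0.0333, 0.0497]
tcp_rot: [[0.998, -0.063, 0.001], [-0.063, -0.998, 0.0], [0.001, -0.0, -1.0]]
ft_force: [-2.8, 0.5, 8.2]
grip_width: 0.0144
gripper_force: 82.0
```

```bash
cat > v.py <<'E'
from h import *
import sys
np.set_printoptions(precision=4,suppress=True)
o=bot.get_obs();print(o["time"],o["ee_pos"],o["tcp_rot"][:,0],o["ft_force"])
a=bot.capture("scene")[:,:,::-1]; b=bot.capture("top")[:,:,::-1]
c=lambda im,x,y,w,h:cv2.resize(im[y:y+h,x:x+w],None,fx=3.5,fy=3.5,interpolation=cv2.INTER_CUBIC)
ax,ay,bx,by=map(int,sys.argv[2:6])
cv2.imwrite(f"pics/{sys.argv[1]}.png",np.hstack([c(a,ax,ay,125,140),c(b,bx,by,100,140)]))
E
python3 v.py s1 215 150 235 150
```

```text
15.1833 [ 0.5263 -0.0333  0.0497] [ 0.998  -0.0628  0.0014] [-2.8239  0.4837  8.2308]
```

View pics/s1.png

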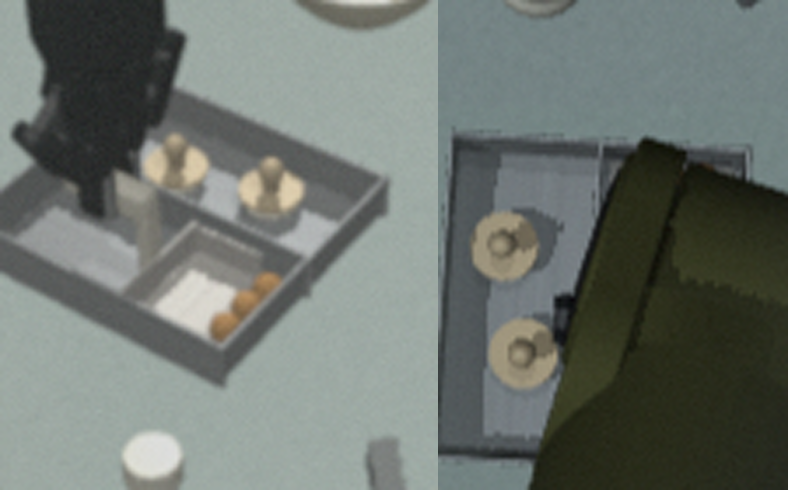

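>>> jog_arm:
  motion:
    - [[0.02,0,0,0,1],[0.04,0,0,0,1],[0.06,0,0,0,1],[0.08,0,0,0,1],[0.08,0,0,0,1]]

```text
time: 15.7
ee_pos: [0.5295, -0.0335, 0.05]
tcp_rot: [[0.998, -0.063, -0.01], [-0.063, -0.998, 0.003], [-0.01, -0.002, -1.0]]
ft_force: [-18.6, 2.5, 27.7]
grip_width: 0.0144
gripper_force: 84.8
```

```bash
cat > bd.py <<'E'
from h import *
import sys
np.set_printoptions(precision=4,suppress=True)
o=bot.get_obs();print(o["time"],o["ee_pos"],o["tcp_rot"][:,0],o["ft_force"],o["torque"],o["joints"])
for n in("scene","top"):
    b=bot.capture(n)[:,:,::-1]; cv2.imwrite(f"pics/{n}_{o['time']:.2f}.png",b)
    h=cv2.cvtColor(b,cv2.COLOR_BGR2HSV); m=((h[:,:,0]>5)&(h[:,:,0]<20)&(h[:,:,1]>120)&(h[:,:,2]>70)).astype(np.uint8)
    x0,y0,x1,y1=(200,110,345,260) if n=="scene" else (95,180,330,290)
    k=np.zeros_like(m);k[y0:y1,x0:x1]=m[y0:y1,x0:x1]
    N,_,st,ce=cv2.connectedComponentsWithStats(k)
    for i in range(1,N):
        if st[i,4]>5: print(n,st[i],ce[i],onz(n,ce[i],float(sys.argv[1])))
E
python3 bd.py .016
```

```text
15.7 [ 0.5295 -0.0335  0.05  ] [ 0.998  -0.0628 -0.0099] [-18.6447   2.5201  27.7306] [0.224  3.6348 0.062 ] [-47.3974  21.3011  56.2592 112.5134 -21.0676  57.6864 -74.8192]
```

>>> jog_arm:
  motion:
    - [[-0.04,0,0,0,1],[-0.035,0,-0.06,0,1],[-0.03,0,-0.13,0,1],[-0.02,0,-0.21,0,1],[-0.01,0,-0.29,0,1],[0,0,-0.37,0,1],[0,0,-0.44,0,1],[0,0,-0.48,0,1]]

```text
time: 16.47
ee_pos: [0.5341, -0.0326, 0.0976]
tcp_rot: [[0.998, -0.061, 0.002], [-0.061, -0.998, 0.0], [0.001, -0.0, -1.0]]
ft_force: [0.1, -0.3, -0.8]
grip_width: 0.0145
gripper_force: 80.6
```

```bash
sed -i 's/>120)/>90)/; s/>5)&(h\[:,:,0\]<20/>3)\&(h[:,:,0]<22/' bd.py; python3 bd.py .06; python3 v.py s2 215 150 235 150
```

```text
16.4667 [ 0.5341 -0.0326  0.0976] [ 0.9981 -0.0608  0.0015] [ 0.1123 -0.2924 -0.8372] [-0.0298  0.0895 -0.0042] [-50.8852  16.9707  59.2015 110.2845 -16.5582  61.7705 -78.3199]
scene [279 212  19  21 162] [287.9877 221.7469] [ 0.6265 -0.0322  0.06  ]
16.5667 [ 0.534  -0.0324  0.0972] [ 0.9982 -0.0606  0.0015] [-0.5161 -0.0794 -1.4498]
```

View pics/s2.png

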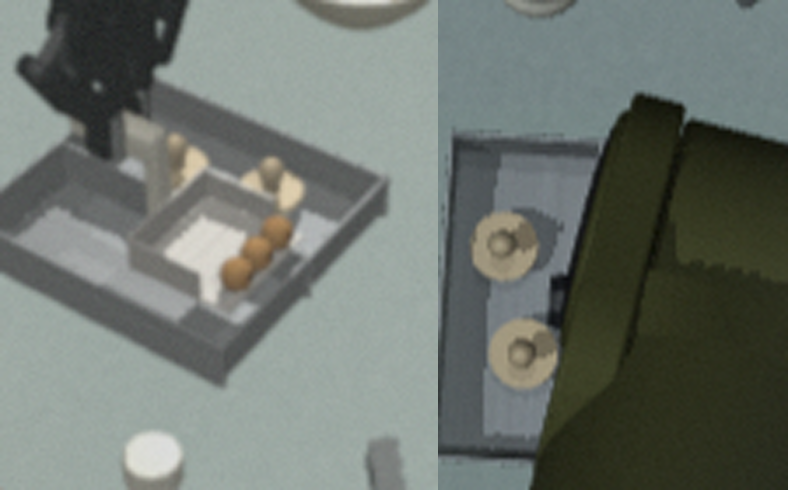

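>>> jog_arm:
  motion:
    - [[0,-0.01,-0.03,-0.005,1],[-0.03,-0.04,-0.07,-0.02,1],[-0.08,-0.09,-0.11,-0.04,1],[-0.14,-0.14,-0.14,-0.065,1],[-0.21,-0.2,-0.15,-0.09,1],[-0.28,-0.26,-0.15,-0.115,1],[-0.35,-0.32,-0.15,-0.14,1],[-0.42,-0.38,-0.15,-0.165,1]]

```text
time: 17.33
ee_pos: [0.4932, 0.0081, 0.1112]
tcp_rot: [[0.895, 0.446, -0.0], [0.446, -0.895, -0.0], [-0.0, 0.0, -1.0]]
ft_force: [0.3, -1.2, -1.6]
grip_width: 0.0148
gripper_force: 80.5
```

>>> jog_arm:
  motion:
    - [[-0.02,-0.07,0,-0.023,1],[-0.04,-0.14,0,-0.046,1],[-0.06,-0.21,0,-0.069,1],[-0.08,-0.28,0,-0.092,1],[-0.1,-0.35,0,-0.115,1],[-0.12,-0.42,0,-0.138,1],[-0.14,-0.48,0,-0.16,1],[-0.16,-0.53,0,-0.18,1]]

```text
time: 18.0
ee_pos: [0.4555, 0.0486, 0.1111]
tcp_rot: [[0.517, 0.856, -0.0], [0.856, -0.517, -0.0], [-0.0, -0.0, -1.0]]
ft_force: [-0.1, 0.8, -1.9]
grip_width: 0.0148
gripper_force: 80.6
```

>>> jog_arm:
  motion:
    - [[0.01,-0.04,0,-0.015,1],[0.02,-0.08,0,-0.03,1],[0.03,-0.12,0,-0.04,1],[0.04,-0.15,0,-0.05,1],[0.045,-0.18,0,-0.057,1],[0.05,-0.19,0,-0.06,1],[0.05,-0.19,0,-0.06,1]]

```text
time: 18.58
ee_pos: [0.4422, 0.0628, 0.1113]
tcp_rot: [[0.351, 0.936, -0.0], [0.936, -0.351, 0.0], [0.0, -0.0, -1.0]]
ft_force: [0.2, -0.4, -2.0]
grip_width: 0.0146
gripper_force: 80.6
```

```bash
python3 bd.py .078
```

```text
18.5833 [0.4422 0.0628 0.1113] [0.3509 0.9364 0.0002] [ 0.1591 -0.4292 -2.0365] [-0.075   0.0583  0.027 ] [-61.6092  -3.2197  49.6524 120.6222   2.7789  61.4907 -33.8736]
scene [265 141  11  10  67] [270.1343 145.3284] [0.464  0.1565 0.078 ]
scene [280 226   8   8  51] [283.6863 229.5686] [ 0.6404 -0.0716  0.078 ]
top [287 204   8   8  53] [290.3208 207.3585] [ 0.6011 -0.0132  0.078 ]
top [201 268   9   9  62] [205.2581 271.7419] [0.4762 0.153  0.078 ]
top [198 278   5   3  11] [200.2727 279.0909] [0.4622 0.1625 0.078 ]
```

```bash
python3 - <<'E'
from h import *
np.set_printoptions(precision=4,suppress=True)
print("A",tri((270.1,145.3),(205.26,271.74)),"tray",tri((283.7,229.6),(290.3,207.36)))
for n in("scene","top"): bot.capture(n);print(n,[(np.round(r["rect"],1).tolist(),round(r["conf"],2)) for r in bot.search_frame(n,"bead0_center")[:5]])
b=cv2.imread("pics/top_18.58.png")
h=cv2.cvtColor(b,cv2.COLOR_BGR2HSV)
for r in range(264,286,1): print(r,''.join('#' if (x[0]<22 and x[1]>90 and x[2]>60) else ('.' if x[2]>110 else ('o' if x[2]>60 else ' ')) for x in h[r,180:235]))
b=cv2.imread("pics/scene_18.58.png")
h=cv2.cvtColor(b,cv2.COLOR_BGR2HSV)
for r in range(130,165,1): print(r,''.join('#' if (x[0]<22 and x[1]>90 and x[2]>60) else ('.' if x[2]>110 else ('o' if x[2]>60 else ' ')) for x in h[r,240:310]))
E
```

```text
A (array([0.4733, 0.1493, 0.0859]), np.float64(0.007810049393619988)) tray (array([ 0.6077, -0.0156,  0.015 ]), np.float64(0.0023843639117328177))
scene []
top [([289.5, 201.6, 292.8, 213.1], 0.46)]
264 .......................................................
265 .............................oooo.oo...................
266 ...........................ooooooo.oo..................
267 .......................oooooooooo.ooo..................
268 ......................o#####ooooooooo..................
269 ......................########ooooooo..................
270 .....................o########ooooooo..................
271 .....................#########ooo.oo...................
272 .....................#########ooooo..................oo
273 .....................o########ooooo..............oooo  
274 .....................o########oo.............oooo      
275 .......................######ooo.........oooo          
276 .......................o.##oooooo....oooo              
277 ...................ooooooooooooooooo                   
278 ...................o#### oooooo                        
2
[... 2343 characters left out ...]
........................o
156 .....................................o................................
157 .............o.....................ooo................................
158 .............oo...................oooo................................
159 .............ooo...............oo.oooo................................
160 .............ooooo...........ooooooooo................................
161 ..............ooooo........o..ooooooo.................................
162 ...............oo.oo....oooo.ooooo....................................
163 ................ooooooo.oo..ooooo.....................................
164 .................oooooooo.o..o........................................
```

>>> jog_arm:
  motion:
    - [[0.1,-0.01,0.02,0,1],[0.3,-0.02,0.05,0,1],[0.6,-0.03,0.07,0,1],[1.0,-0.04,0.07,0,1],[1.0,-0.04,0.07,0,1],[1.0,-0.04,0.07,0,1],[1.0,-0.04,0.07,0,1],[1.0,-0.04,0.07,0,1]]

```text
time: 19.55
ee_pos: [0.4736, 0.1569, 0.1041]
tcp_rot: [[0.353, 0.936, -0.0], [0.936, -0.353, -0.0], [-0.001, -0.0, -1.0]]
ft_force: [0.0, -0.8, -1.3]
grip_width: 0.0145
gripper_force: 80.7
```

```bash
cat > asc.py <<'E'
from h import *
import sys
n,x,y,w,hh=sys.argv[1],*map(int,sys.argv[2:6])
b=bot.capture(n)[:,:,::-1]; h=cv2.cvtColor(b,cv2.COLOR_BGR2HSV)
for r in range(y,y+hh): print(r,''.join('#' if (x_[0]<22 and x_[1]>90 and x_[2]>60) else ('.' if x_[2]>110 else ('o' if x_[2]>60 else ' ')) for x_ in h[r,x:x+w]))
E
python3 bd.py .012; python3 asc.py scene 265 110 85 50; python3 asc.py top 105 212 95 75
```

```text
19.55 [0.4736 0.1569 0.1041] [ 0.3525  0.9358 -0.0005] [ 0.0467 -0.7708 -1.3385] [-0.1056  0.0192  0.0257] [-65.1196   7.2564  46.792  114.3801  -6.0402  60.8051 -36.2426]
scene [316 143  11   6  37] [320.7838 146.0811] [0.5252 0.3044 0.012 ]
scene [280 226   8   8  51] [283.6863 229.5686] [ 0.605  -0.0137  0.012 ]
top [287 204   8   8  54] [290.3889 207.3889] [ 0.6089 -0.0152  0.012 ]
top [143 236   6   6  29] [145.1724 238.3448] [0.5448 0.2925 0.012 ]
110                       ooooo  o.......................................................
111                       ooooo   o......................................................
112                         ooo  o.......................................................
113                              o.......................................................
114                             o........................................................
115                             o........................................................
116                            o.........................................................
117         
[... 10606 characters left out ...]
                                                   
280                                 oo oooooo                                                      
281                            oooo oo  oooooo                                                     
282                   o   ooo   ooooooooooooooo                                                    
283                     o   o oooo oooooooooooo                                                    
284                oo  o     oooooooooo  oooooo                                                    
285           o   oo oo  oooo oooooooooooooooooo                                                   
286          oo o oo  ooo oooooooooooooooooooooo
```

>>> jog_arm:
  motion:
    - [[-0.15,0.02,-0.07,0,1],[-0.45,0.04,-0.07,0,1],[-0.8,0.04,-0.07,0,1],[-1.0,0.04,-0.07,0,1],[-1.0,0.04,-0.07,0,1]]

```text
time: 20.17
ee_pos: [0.4407, 0.058, 0.111]
tcp_rot: [[0.358, 0.934, -0.002], [0.934, -0.358, 0.002], [0.001, -0.002, -1.0]]
ft_force: [-0.2, -0.2, -1.8]
grip_width: 0.0146
gripper_force: 80.7
```

```bash
python3 bd.py .012; python3 asc.py scene 285 120 65 42; python3 asc.py top 105 212 75 72
```

```text
20.1667 [0.4407 0.058  0.111 ] [0.3578 0.9338 0.0008] [-0.1805 -0.1899 -1.7986] [-0.1453  0.0103  0.0219] [-61.9664  -3.6139  50.5249 120.8442   3.0449  61.58   -33.92  ]
scene [316 143   7   7  33] [318.8788 146.303 ] [0.5214 0.301  0.012 ]
scene [280 226   8   8  51] [283.5686 229.5294] [ 0.6048 -0.0137  0.012 ]
top [287 204   8   8  54] [290.2778 207.4259] [ 0.6089 -0.015   0.012 ]
top [147 237   8   9  52] [150.1538 241.2692] [0.5385 0.2818 0.012 ]
top [137 245   8   8  47] [140.2979 248.7021] [0.5231 0.302  0.012 ]
120 .................................................................
121 .................................................................
122 .................................................................
123 .................................................................
124 .................................................................
125 .................................................................
126 .................................................................
127 .................................................................
128 ..........
[... 7423 characters left out ...]
........oooooooooooooooooooooooooo............................
276 .......................oooooooooooooooooooooo..............................
277 ..........................oooooooooooooooo.................................
278 .................................oo........................................
279 ...........................................................................
280 ...........................................................................
281 ...........................................................................
282 .........................................................................oo
283 ........................................................................o
```

>>> jog_arm:
  motion:
    - [[-0.36,0.29,0,0.2,1],[-0.36,0.29,0,0.2,1],[-0.36,0.29,0,0.2,1],[-0.36,0.29,0,0.2,1],[-0.36,0.29,0,0.2,1],[-0.36,0.29,0,0.2,1]]

```text
time: 20.87
ee_pos: [0.4574, 0.0196, 0.1113]
tcp_rot: [[0.836, 0.549, 0.0], [0.549, -0.836, -0.001], [-0.0, 0.001, -1.0]]
ft_force: [0.0, -0.1, -1.2]
grip_width: 0.0146
gripper_force: 80.7
```

>>> jog_arm:
  motion:
    - [[-0.12,0.45,0,0.203,1],[-0.12,0.45,0,0.203,1],[-0.12,0.45,0,0.203,1],[-0.12,0.45,0,0.203,1],[-0.12,0.45,0,0.203,1],[-0.12,0.45,0,0.203,1],[-0.12,0.45,0,0.203,1]]

```text
time: 21.45
ee_pos: [0.4719, -0.0248, 0.1113]
tcp_rot: [[0.999, -0.049, 0.0], [-0.049, -0.999, -0.0], [0.0, 0.0, -1.0]]
ft_force: [0.7, 0.6, -1.0]
grip_width: 0.0143
gripper_force: 80.7
```

```bash
python3 bd.py .012|cut -c1-150; python3 - <<'E'
from h import *
o=bot.get_obs();R=o["tcp_rot"];print(R.T@(np.array([.4694,-.0298,.05])-o["ee_pos"])*10,np.degrees(np.arctan2(R[1,0],R[0,0])))
E
```

```text
21.45 [ 0.4719 -0.0248  0.1113] [ 0.9988 -0.0486  0.0001] [ 0.6929  0.6084 -0.9544] [-0.02    0.0739  0.0016] [-56.1283   2.0595  57.6171 117.5708  -1
scene [316 143   6   7  31] [318.871  146.2258] [0.5213 0.3013 0.012 ]
scene [280 226   8   8  50] [283.64 229.5 ] [ 0.6048 -0.0136  0.012 ]
top [287 204   8   8  55] [290.3273 207.4182] [ 0.6089 -0.0151  0.012 ]
top [147 237   8   9  52] [150.2115 241.3654] [0.5383 0.2817 0.012 ]
top [137 245   8   8  46] [140.7826 248.6739] [0.5231 0.301  0.012 ]
[-0.02134712  0.04903063  0.61299474] -2.8413927835659165
```

>>> jog_arm:
  motion:
    - [[-0.02,0.05,0.1,0.004,1],[-0.02,0.05,0.35,0.004,1],[-0.02,0.05,0.55,0.004,1],[-0.02,0.05,0.62,0.004,1],[-0.02,0.05,0.63,0.004,1]]

```text
time: 21.97
ee_pos: [0.4691, -0.0309, 0.0479]
tcp_rot: [[0.998, -0.066, -0.002], [-0.066, -0.998, -0.001], [-0.002, 0.001, -1.0]]
ft_force: [-0.9, 0.8, 4.0]
grip_width: 0.0146
gripper_force: 83.3
```

>>> jog_arm:
  motion:
    - [[0.05,0,0,0,1],[0.12,0,0,0,1],[0.19,0,0,0,1],[0.26,0,0,0,1],[0.33,0,0,0,1],[0.4,0,0,0,1],[0.47,0,0,0,1],[0.53,0,0,0,1]]

```text
time: 22.63
ee_pos: [0.5232, -0.034, 0.0482]
tcp_rot: [[0.998, -0.067, 0.0], [-0.067, -0.998, -0.0], [0.0, 0.0, -1.0]]
ft_force: [-0.3, -0.4, -1.4]
grip_width: 0.0144
gripper_force: 82.6
```

>>> jog_arm:
  motion:
    - [[0.02,0,0,0,1],[0.05,0,0,0,1],[0.07,0,0,0,1],[0.09,0,0,0,1],[0.09,0,0,0,1]]

```text
time: 23.05
ee_pos: [0.5278, -0.0345, 0.0481]
tcp_rot: [[0.998, -0.067, -0.008], [-0.067, -0.998, 0.002], [-0.008, -0.001, -1.0]]
ft_force: [-10.5, 1.0, 10.1]
grip_width: 0.0147
gripper_force: 84.2
```

```bash
python3 bd.py .012|cut -c1-150;  python3 asc.py scene 255 200 65 60
```

```text
23.05 [ 0.5278 -0.0345  0.0481] [ 0.9977 -0.0671 -0.0083] [-10.5267   1.0202  10.0533] [0.1595 2.2421 0.1314] [-45.3395  20.0951  53.5039 112.8453 -19
scene [316 143   7   7  32] [318.9688 146.3125] [0.5217 0.301  0.012 ]
scene [267 235   7   8  39] [269.8205 238.4103] [ 0.5941 -0.0509  0.012 ]
top [147 237   8   9  53] [150.2264 241.283 ] [0.5385 0.2816 0.012 ]
top [137 245   8   8  48] [140.8542 248.5417] [0.5234 0.3009 0.012 ]
200 o.............................................ooooooooooooooooooo
201 o..............................................oooooooooooooooooo
202 ....................................o.o.........ooooooooooooooooo
203 .....................................oo..........o.oooooooooooooo
204 ..................................................o..oooooooooooo
205 .....ooo........o.................................oo.ooooooooooo.
206 .....ooooo......................................o.o..o.oooooooo..
207 .....ooooooo....................................ooo.oo..oo.ooo...
208 .....ooooooooo.................................ooo.ooooo.ooo....o
209 .....ooooooooooo.............o..
[... 2833 characters left out ...]

250 ....ooooooooooooooooooooooooooo..................................
251 ......oooooooooooooooooooooooo...................................
252 ........ooooooooooooooooooooo....................................
253 ..........oooooooooooooooooo.....................................
254 ............ooooooooooooooo......................................
255 ..............oooooooooooo.......................................
256 ................ooooooooo........................................
257 ..................ooooooo........................................
258 ....................oooo.........................................
259 .....................ooo.........................................
```

>>> jog_arm:
  motion:
    - [[-0.03,0,0,0,1],[-0.03,0,-0.06,0,1],[-0.025,0,-0.12,0,1],[-0.02,0,-0.18,0,1],[-0.015,0,-0.23,0,1],[-0.01,0,-0.27,0,1],[-0.01,0,-0.29,0,1],[-0.01,0,-0.29,0,1]]

```text
time: 23.87
ee_pos: [0.5308, -0.0344, 0.078]
tcp_rot: [[0.998, -0.067, 0.001], [-0.067, -0.998, 0.0], [0.001, -0.0, -1.0]]
ft_force: [0.0, 0.4, -2.3]
grip_width: 0.0144
gripper_force: 82.7
```

```bash
python3 bd.py .042|cut -c1-150; sleep 0; python3 bd.py .042|cut -c1-150; python3 v.py s3 215 150 235 150
```

```text
23.8667 [ 0.5308 -0.0344  0.078 ] [ 0.9978 -0.067   0.0013] [ 0.0323  0.3815 -2.2961] [ 0.0364  0.0752 -0.0009] [-47.4075  17.2138  55.2561 111.6161 -
scene [316 143   6   7  31] [318.8387 146.0968] [0.5407 0.2615 0.042 ]
scene [265 227   6   5  20] [267.7  228.85] [ 0.5924 -0.055   0.042 ]
top [147 237   8   9  53] [150.3019 241.3396] [0.5372 0.2724 0.042 ]
top [137 245   8   8  48] [140.8542 248.5417] [0.5226 0.2911 0.042 ]
23.9667 [ 0.5302 -0.0343  0.0773] [ 0.9978 -0.0669 -0.    ] [-0.2599  0.0394 -1.8781] [-0.0299  0.0945 -0.0293] [-47.3908  17.2567  55.2274 111.67   -
scene [316 143   7   7  33] [319.0303 146.2424] [0.5414 0.2612 0.042 ]
scene [264 227   7   5  21] [267.2857 229.2381] [ 0.5923 -0.0564  0.042 ]
top [147 237   8   9  54] [150.2963 241.2593] [0.5373 0.2724 0.042 ]
top [137 245   9   8  49] [140.9388 248.5306] [0.5227 0.291  0.042 ]
24.0667 [ 0.53   -0.0344  0.077 ] [ 0.9978 -0.067  -0.0005] [ 0.529   0.1968 -1.3404]
```

View pics/s3.png

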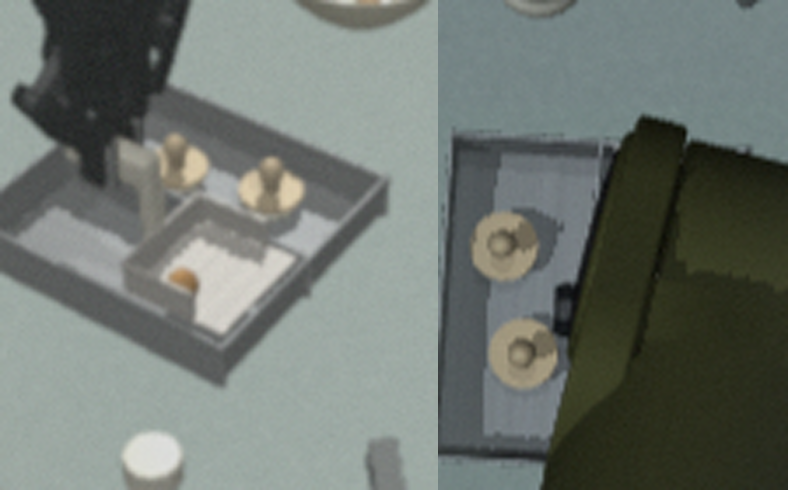

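>>> jog_arm:
  motion:
    - [[0,0,-0.05,0,1],[0,0,-0.12,0,1],[0,0,-0.2,0,1],[0,0,-0.28,0,1],[0,0,-0.33,0,1],[0,0,-0.35,0,1]]

```text
time: 24.67
ee_pos: [0.5311, -0.0344, 0.1138]
tcp_rot: [[0.998, -0.067, 0.002], [-0.067, -0.998, 0.001], [0.002, -0.001, -1.0]]
ft_force: [0.0, -0.8, -1.0]
grip_width: 0.0144
gripper_force: 82.7
```

>>> jog_arm:
  motion:
    - [[0.002,0.044,0,-0.022,1],[0.006,0.088,0,-0.044,1],[0.014,0.131,0,-0.067,1],[0.024,0.174,0,-0.089,1],[0.038,0.215,0,-0.111,1],[0.054,0.256,0,-0.133,1],[0.074,0.296,0,-0.156,1],[0.096,0.334,0,-0.178,1]]

```text
time: 25.33
ee_pos: [0.5375, -0.0686, 0.1124]
tcp_rot: [[0.88, 0.476, -0.0], [0.476, -0.88, 0.0], [0.0, -0.0, -1.0]]
ft_force: [-0.8, 0.2, -1.1]
grip_width: 0.0144
gripper_force: 82.6
```

```bash
python3 bd.py .076|cut -c1-150
```

```text
25.3333 [ 0.5375 -0.0686  0.1124] [0.8797 0.4756 0.0001] [-0.7731  0.242  -1.1454] [-0.0226  0.0388 -0.0062] [-40.9034  14.4837  51.5654 108.3569 -12.
scene [316 143   6   7  30] [318.8 146.2] [0.5633 0.2154 0.076 ]
scene [271 215   6   3  16] [273.5   216.125] [ 0.6024 -0.0478  0.076 ]
top [309 197   5   9  22] [310.7273 200.8636] [ 0.6141 -0.0539  0.076 ]
top [147 237   8   9  53] [150.3019 241.3396] [0.5357 0.2621 0.076 ]
top [137 245   9   8  51] [141.098  248.5686] [0.5217 0.2797 0.076 ]
```

>>> jog_arm:
  motion:
    - [[0.002,0.044,0,-0.022,1],[0.006,0.088,0,-0.044,1],[0.014,0.131,0,-0.067,1],[0.024,0.174,0,-0.089,1],[0.038,0.215,0,-0.111,1],[0.054,0.256,0,-0.133,1],[0.074,0.296,0,-0.156,1],[0.096,0.334,0,-0.178,1]]

```text
time: 26.1
ee_pos: [0.5618, -0.0931, 0.1123]
tcp_rot: [[0.495, 0.869, -0.0], [0.869, -0.495, 0.0], [0.0, -0.0, -1.0]]
ft_force: [-0.1, 0.6, -1.5]
grip_width: 0.0146
gripper_force: 82.6
```

```bash
python3 bd.py .076|cut -c1-150
```

```text
26.1 [ 0.5618 -0.0931  0.1123] [0.4952 0.8688 0.    ] [-0.1368  0.6042 -1.4968] [-0.0803 -0.0137  0.0505] [-32.2164  17.3924  45.6182 104.4359 -13.768
scene [317 143   5   7  31] [319.     146.1613] [0.5636 0.2158 0.076 ]
scene [277 213   7   4  19] [279.7895 214.4211] [ 0.6104 -0.0371  0.076 ]
top [303 193   9   9  66] [307.0303 197.0606] [ 0.6217 -0.0467  0.076 ]
top [147 237   8   9  56] [150.3929 241.2321] [0.5359 0.262  0.076 ]
top [137 245   9   8  51] [141.098  248.5686] [0.5217 0.2797 0.076 ]
```

>>> jog_arm:
  motion:
    - [[0.002,0.044,0,-0.022,1],[0.006,0.088,0,-0.044,1],[0.014,0.131,0,-0.067,1],[0.024,0.174,0,-0.089,1],[0.038,0.215,0,-0.111,1],[0.054,0.256,0,-0.133,1],[0.074,0.296,0,-0.156,1],[0.096,0.334,0,-0.178,1]]

```text
time: 26.87
ee_pos: [0.5955, -0.1012, 0.1123]
tcp_rot: [[-0.04, 0.999, -0.0], [0.999, 0.04, 0.0], [0.0, -0.0, -1.0]]
ft_force: [0.2, -0.0, -1.2]
grip_width: 0.0145
gripper_force: 82.6
```

```bash
python3 bd.py .076|cut -c1-150; python3 - <<'E'
from h import *
o=bot.get_obs();R=o["tcp_rot"]; lip=o["ee_pos"]+.106*R[:,0]
print("lip->bowl",R.T@(np.array([.523,.290,0])-lip)*10,np.degrees(np.arctan2(R[1,0],R[0,0])))
E
```

```text
26.8667 [ 0.5955 -0.1012  0.1123] [-0.0397  0.9992  0.0001] [ 0.201  -0.0373 -1.2205] [-0.031   0.0034  0.0015] [-24.9807  20.7409  39.0851  99.355  -
scene [316 143   7   7  33] [318.7576 146.1818] [0.5632 0.2155 0.076 ]
scene [281 209   7   7  33] [283.7273 211.5758] [ 0.6127 -0.0258  0.076 ]
top [295 193   9   9  68] [299.25   196.8382] [ 0.6223 -0.0312  0.076 ]
top [147 237   8   9  57] [150.4561 241.2807] [0.5359 0.2618 0.076 ]
top [137 245   9   8  53] [141.1887 248.434 ] [0.522  0.2795 0.076 ]
lip->bowl [ 2.87469165 -0.58143884  1.12286635] 92.15440459137932
```

>>> jog_arm:
  motion:
    - [[0.05,-0.02,0,0,1],[0.13,-0.06,0,0,1],[0.24,-0.12,0,0,1],[0.38,-0.18,0,0,1],[0.54,-0.25,0,0,1],[0.7,-0.32,0,0,1],[0.86,-0.39,0,0,1]]

```text
time: 27.55
ee_pos: [0.5518, -0.015, 0.1122]
tcp_rot: [[-0.039, 0.999, -0.001], [0.999, 0.039, 0.001], [0.001, -0.001, -1.0]]
ft_force: [0.0, 0.9, -1.9]
grip_width: 0.0145
gripper_force: 82.6
```

>>> jog_arm:
  motion:
    - [[0.16,-0.08,0,0,1],[0.32,-0.15,0,0,1],[0.48,-0.22,0,0,1],[0.64,-0.28,0,0,1],[0.8,-0.33,0,0,1]]

```text
time: 27.97
ee_pos: [0.5152, 0.0635, 0.1123]
tcp_rot: [[-0.04, 0.999, -0.001], [0.999, 0.04, 0.001], [0.001, -0.001, -1.0]]
ft_force: [-1.0, -0.3, -0.5]
grip_width: 0.0147
gripper_force: 82.6
```

>>> jog_arm:
  motion:
    - [[0.2,0,0.03,0,1],[0.5,0,0.06,0,1],[0.91,0,0.08,0,1],[0.91,0,0.08,0,1],[0.91,0,0.08,0,1],[0.91,0,0.08,0,1],[0.91,0,0.08,0,1],[0.91,0,0.08,0,1]]

```text
time: 28.63
ee_pos: [0.5133, 0.1512, 0.1045]
tcp_rot: [[-0.037, 0.999, 0.0], [0.999, 0.037, 0.0], [0.0, 0.0, -1.0]]
ft_force: [-0.4, 0.6, -2.1]
grip_width: 0.0146
gripper_force: 82.6
```

```bash
python3 bd.py .012|cut -c1-150; python3 - <<'E'
from h import *
o=bot.get_obs();R=o["tcp_rot"]; lip=o["ee_pos"]+.106*R[:,0]
print("lip->bowl",R.T@(np.array([.523,.290,0])-lip)*10)
E
python3 asc.py top 105 212 75 72; python3 asc.py scene 270 110 80 50
```

```text
28.6333 [0.5133 0.1512 0.1045] [-0.0374  0.9993  0.    ] [-0.357   0.5725 -2.0633] [-0.0948 -0.0073  0.031 ] [-47.9584  11.1048  31.7709 109.2366  -6.
scene [305 143   5   3  13] [307.     143.8462] [0.4892 0.295  0.012 ]
scene [317 144   5   6  25] [319.2  146.68] [0.523  0.2998 0.012 ]
lip->bowl [0.32235122 0.14637379 1.04503114]
212         ooooo                                                              
213                                                                            
214                                                                            
215                                                                            
216                                                                            
217                                                                            
218                                                                            
219                                                                            
220                                                                            
221                                           
[... 8543 characters left out ...]
oooooo..............
152 ................................ooooo.oooooooo...........ooooooo................
153 ..................................ooooooooooooooo.oooooooooooo..................
154 .....................................ooooooooooooooooooooooo....................
155 .......................................ooooooooooooooooooo......................
156 .........................................ooooooooooooooo........................
157 .............................................ooooooo............................
158 ................................................................................
159 ................................................................................
```

>>> jog_arm:
  motion:
    - [[0.05,0.02,0,0,1],[0.2,0.05,0,0,1],[0.55,0.05,0,0,1],[0.55,0.05,0,0,1],[0.55,0.05,0,0,1],[0.55,0.05,0,0,1]]

```text
time: 29.33
ee_pos: [0.5161, 0.2087, 0.1041]
tcp_rot: [[-0.042, 0.999, -0.0], [0.999, 0.042, -0.0], [-0.0, -0.0, -1.0]]
ft_force: [1.2, -0.6, -0.8]
grip_width: 0.0148
gripper_force: 82.6
```

```bash
python3 bd.py .068|cut -c1-150; python3 asc.py scene 270 110 80 50
```

```text
29.3333 [0.5161 0.2087 0.1041] [-0.0416  0.9991 -0.0004] [ 1.2088 -0.5688 -0.8107] [-0.0869 -0.0279  0.0031] [-50.951   13.7582  29.7111 106.2391  -7.
scene [321 121   5   6  23] [323.087  123.7826] [0.5192 0.3221 0.068 ]
scene [316 145   6   5  21] [318.8095 146.9048] [0.5594 0.2235 0.068 ]
110 .............o               ooo         o....o     o...........................
111 .............o               ooo         o...o     o............................
112 ..............o              o..o        o..o     o.............................
113 ...............ooo          o...o        ooo     oo.............................
114 ..................oo        o...o                o..............................
115 ....................o       o...o               o...............................
116 .....................o       o..o              o................................
117 .....................o       o..o             o.................................
118 .....................o  o    o..o            o..................................
119 .....................ooooo   o...o    
[... 2742 characters left out ...]
.oooo...............
152 .................................oooooooooooo.........o..ooooooo................
153 ...................................ooooooooooo.ooooooooooooooo..................
154 ....................................oooooooooooooooooooooooo....................
155 ......................................oooooooooooooooooooo......................
156 ..........................................oooooooooooooo........................
157 ............................................oooooooo............................
158 ................................................................................
159 ................................................................................
```

>>> jog_arm:
  motion:
    - [[-0.41,0,0,0,1],[-0.7,0,0,0,1],[-0.85,0,0,0,1],[-0.9,0,0,0,1],[-0.9,0,0,0,1]]

```text
time: 29.9
ee_pos: [0.5201, 0.1158, 0.1046]
tcp_rot: [[-0.036, 0.999, 0.0], [0.999, 0.036, 0.0], [0.0, 0.0, -1.0]]
ft_force: [1.3, 0.3, -1.3]
grip_width: 0.0148
gripper_force: 82.6
```

```bash
python3 bd.py .012|cut -c1-150; python3 asc.py scene 270 110 80 50
```

```text
29.9 [0.5201 0.1158 0.1046] [-0.0357  0.9994  0.0005] [ 1.32    0.279  -1.3282] [-0.0378 -0.0048  0.002 ] [-45.3308  10.8838  33.0651 109.5937  -6.763
scene [319 144   9   6  27] [324.1481 146.5185] [0.5337 0.3071 0.012 ]
110                               o.................................................
111                               o.................................................
112                               o.................................................
113                              oo.................................................
114                              ooo................................................
115                              oooo...............................................
116                               oooo..............................................
117                            oo oooooo.ooo........................................
118                          ooooo  ooooooo o.......................................
119                          o..oo oooooooo o.......................................
120                         
[... 2671 characters left out ...]
.ooooo..............
152 ...........oooooooo....................ooooo.............ooooooo................
153 ..........oooooooo....................oooooo.ooo.o.ooooooooooo..................
154 .........ooooooo.......o.............ooooooooo.ooooooooooooo....................
155 ...........oooo.......ooooo..........ooooooooooooooooooooo......................
156 .....................oo.oooo.o......oooo.ooooooooooooooo........................
157 .....................oooooo.o.o.oooooo......ooooooo.............................
158 ......................oo.ooooooooooooo..........................................
159 ........................oo.oooo.ooooo...........................................
```

>>> jog_arm:
  motion:
    - [[-0.3,0,-0.1,0,1],[-0.65,0,-0.25,0.035,1],[-1.0,0,-0.4,0.07,1],[-1.0,0,-0.4,0.1,1],[-1.0,0,-0.4,0.1,1]]

```text
time: 30.47
ee_pos: [0.5249, 0.0168, 0.1456]
tcp_rot: [[0.276, 0.961, 0.003], [0.961, -0.276, 0.001], [0.001, 0.002, -1.0]]
ft_force: [0.1, 0.6, -1.5]
grip_width: 0.0149
gripper_force: 82.7
```

```bash
python3 bd.py .012|cut -c1-150; python3 asc.py top 105 212 70 72;python3 asc.py scene 285 140 65 22
```

```text
30.4667 [0.5249 0.0168 0.1456] [0.276  0.9612 0.0015] [ 0.0821  0.5985 -1.5016] [0.009  0.0245 0.0161] [-40.9025   7.2595  39.0285 108.4509  -5.0456  
scene [311 145   5   4  19] [313.1053 146.5789] [0.5091 0.292  0.012 ]
scene [319 145   9   5  24] [323.3333 147.2083] [0.5334 0.3032 0.012 ]
top [137 237  18   9 109] [145.844  240.7615] [0.5397 0.2909 0.012 ]
top [144 249   8   8  48] [147.125  252.2917] [0.5154 0.2874 0.012 ]
212 ......................................................................
213 ......................................................................
214 ......................................................................
215 ......................................................................
216 ......................................................................
217 ......................................................................
218 ......................................................................
219 ......................................................................
220 .................................................................
[... 5570 characters left out ...]

152 ..................ooooooooo.................ooooo................
153 ....................oooooooo.o.oo.o..o.oooooooo..................
154 .....................oooooooooooooooooooooooo....................
155 ........................ooooooooooooooooooo......................
156 ..........................ooooooooooooooo........................
157 .............................oooooooo............................
158 .................................................................
159 .................................................................
160 .................................................................
161 .................................................................
```

>>> jog_arm:
  motion:
    - [[-0.92,0.06,0,0.2,1],[-0.92,0.06,0,0.2,1],[-0.92,0.06,0,0.2,1],[-0.92,0.06,0,0.2,1],[-0.92,0.06,0,0.2,1],[-0.92,0.06,0,0.2,1]]

```text
time: 31.17
ee_pos: [0.5045, -0.0713, 0.1438]
tcp_rot: [[0.785, 0.619, -0.001], [0.619, -0.785, 0.0], [-0.001, -0.001, -1.0]]
ft_force: [0.7, 0.0, -1.6]
grip_width: 0.0145
gripper_force: 82.6
```

>>> jog_arm:
  motion:
    - [[-0.75,0.55,0,0.2,1],[-0.75,0.55,0,0.2,1],[-0.75,0.55,0,0.2,1],[-0.75,0.55,0,0.2,1],[-0.75,0.55,0,0.2,1],[-0.75,0.55,0,0.2,1]]

```text
time: 31.67
ee_pos: [0.4799, -0.1612, 0.144]
tcp_rot: [[0.999, 0.042, -0.001], [0.042, -0.999, 0.0], [-0.001, -0.0, -1.0]]
ft_force: [0.3, 0.3, -2.5]
grip_width: 0.0144
gripper_force: 82.7
```

>>> jog_arm:
  motion:
    - [[-0.25,0.89,0,0.1,1],[-0.25,0.89,0,0.1,1],[-0.25,0.89,0,0.1,1],[-0.25,0.89,0,0.1,1],[-0.25,0.89,0,0.1,1]]

```text
time: 32.08
ee_pos: [0.4584, -0.2517, 0.144]
tcp_rot: [[0.964, -0.266, -0.001], [-0.266, -0.964, 0.0], [-0.001, -0.0, -1.0]]
ft_force: [0.9, 1.2, -2.1]
grip_width: 0.0144
gripper_force: 82.7
```

```bash
python3 - <<'E'
from h import *
o=bot.get_obs();R=o["tcp_rot"];print(o["ee_pos"],o["joints"],R.T@(np.array([.458,-.253,.0505])-o["ee_pos"])*10,(np.degrees(np.arctan2(R[1,0],R[0,0]))+16.1)/180)
E
```

```text
[ 0.45842627 -0.25166624  0.14399738] [-26.99268723   9.61243015  57.9779933  109.08032301  -8.90075576
  66.08852127 -71.14083238] [1.21301417e-04 1.40497156e-02 9.34973079e-01] 0.0038950270516891865
```

>>> jog_arm:
  motion:
    - [[0,0.01,0.3,0.004,1],[0,0.01,0.6,0.004,1],[0,0.01,0.8,0.004,1],[0,0.01,0.88,0.004,1],[0,0.01,0.92,0.004,1],[0,0.01,0.95,0.004,1],[0,0.01,0.96,0.004,1]]

```text
time: 32.67
ee_pos: [0.4591, -0.2527, 0.0489]
tcp_rot: [[0.96, -0.281, 0.001], [-0.281, -0.96, -0.0], [0.001, -0.0, -1.0]]
ft_force: [0.2, 0.7, -0.5]
grip_width: 0.0143
gripper_force: 82.6
```

```bash
python3 st.py scene
```

```text
32.6667 [ 0.4591 -0.2527  0.0489] 0.014291259676515213 82.6049816608429 [ 0.2007  0.7216 -0.538 ] [0.0499 0.1212 0.0048]
scene [([138.6, 246.6, 199.8, 322.1], 0.62), ([241.6, 273.4, 274.5, 350.4], 0.34)]
```

Almost touching; lower a bit more until contact.

>>> jog_arm:
  motion:
    - [[0,0,0.015,0,1],[0,0,0.03,0,1],[0,0,0.03,0,1]]

```text
time: 33.02
ee_pos: [0.4592, -0.2535, 0.0485]
tcp_rot: [[0.959, -0.283, 0.002], [-0.283, -0.959, 0.002], [0.002, -0.003, -1.0]]
ft_force: [-6.2, 4.1, 18.7]
grip_width: 0.0147
gripper_force: 85.8
```

```bash
python3 st.py
```

```text
33.0167 [ 0.4592 -0.2535  0.0485] 0.014650980543224014 85.79762578010559 [-6.1795  4.0764 18.6931] [0.7228 1.0877 0.0714]
```

>>> jog_arm:
  motion:
    - [[0,0,-0.02,0,1],[0,0,-0.02,0,0.8],[0,0,-0.02,0,0.6],[0,0,-0.02,0,0.3],[0,0,-0.02,0,0.3],[0,0,-0.02,0,0.3],[0,0,-0.02,0,0.3]]

```text
time: 33.6
ee_pos: [0.458, -0.253, 0.0472]
tcp_rot: [[0.959, -0.283, -0.0], [-0.283, -0.959, 0.0], [-0.0, 0.0, -1.0]]
ft_force: [0.2, 0.3, 0.1]
grip_width: 0.0598
gripper_force: 0.0
```

>>> jog_arm:
  motion:
    - [[0,0,-0.2,0,0.3],[0,0,-0.5,0,0.3],[0,0,-0.9,0,0.3],[-0.5,0,-1,0,0.3],[-0.5,0,-1,0,0.3],[-0.5,0,-1,0,0.3]]

```text
time: 34.1
ee_pos: [0.4083, -0.2384, 0.1478]
tcp_rot: [[0.959, -0.284, 0.002], [-0.284, -0.959, 0.004], [0.001, -0.005, -1.0]]
ft_force: [0.2, -0.8, -0.4]
grip_width: 0.0601
gripper_force: 0.0
```

```bash
python3 st.py scene top; python3 bd.py .012|tail -4; python3 - <<'E'
from h import *
import glob
a=cv2.imread("pics/scene0.png"); b=cv2.imread(sorted(glob.glob("pics/scene_3[3-9].*.png"))[-1])
d=cv2.absdiff(a,b).max(2); m=(d>45).astype(np.uint8)
N,_,st,ce=cv2.connectedComponentsWithStats(m)
for i in range(1,N):
    if st[i,4]>12: print(st[i])
E
```

```text
34.1 [ 0.4083 -0.2384  0.1478] 0.06005974297439905 0.0 [ 0.2497 -0.7828 -0.419 ] [-0.0165 -0.0072  0.0255]
scene [([137.3, 247.0, 201.7, 325.5], 0.91)]
top [([391.5, 223.0, 434.0, 290.2], 0.8)]
scene [319 145   9   5  23] [323.6087 147.2174] [0.534  0.3036 0.012 ]
top [137 237   8   8  45] [140.5556 240.2889] [0.5407 0.3021 0.012 ]
top [146 238   9   8  49] [150.0408 241.3673] [0.5383 0.282  0.012 ]
top [144 249   7   8  46] [146.913  252.6087] [0.5148 0.2878 0.012 ]
[  4   0  26  28 500]
[  88    0   39  141 1082]
[ 20  57  27  50 254]
[ 77 131  23   5  56]
[  63  143   89   77 2452]
[310 145  18   6  84]
[101 146  27  18 161]
[ 83 161   9   7  42]
[261 225  10  14 104]
[271 233  16  15 142]
[137 249  11  13  23]
[150 252   8   9  17]
[152 263   6   4  14]
[165 276   9   6  13]
[164 302  38  25 112]
[   0  372   61   48 1538]
```

```bash
python3 -c "
from plant import bot
print(bot.finish_job())"
```

```text
the job is handed in; nothing more can be done
None
```

All three beads are in the bowl and none spilled on the dresser, though one fell back into the tray and needed a second scoop, and I emptied the scoop with quick stops rather than a tip because the tool cannot tilt. The scoop stands released on its mat, nothing else appears to have moved, and the job was handed in at about 34 s.

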